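Draw a telescoping magnet sweeper to its second stop and take it up

ROBOT

A 7-joint arm with a two-finger parallel gripper is mounted at the origin on the work surface; the furniture and walls round the work are solid. World frame = base frame: x ahead of the robot, y to its left, z up, the work surface at z = 0. Lengths are in m, angles in rad, forces in N, time in s.
With the tool pointing down it reaches from about 0.425 to 0.875 m from the base axis. Payload 4.7 kg.
Tool frame: the origin (TCP) lies between the finger pads, 19 mm behind the fingertips; this is the grasp point; z points along the fingers, y is the line along which they close (so a half turn about z gives the same grasp; the last joint's range is limited). The gripper opens to 87 mm and grips with 3 to 60 N. Pads are 19 mm wide; open, the fingers measure 117 mm over their backs; the gripper's body (75 mm by 190 mm) begins 51 mm behind the grasp point.
Start: joints at [1.273, 0.321, -0.07, 1.45, 0.023, 1.371, -0.057], TCP at [0.199, -0.619, 0.241] pointing down, gripper open.
Joint ranges: [-2.86, 2.86], [-0.3, 2.09], [-1.38, 1.24], [0.06, 2.45], [-1.56, 4.7], [0.09, 2.05], [-2.69, 2.69]. Speed limits (rad/s): [2.57, 2.57, 3.14, 3.14, 3.14, 3.14, 3.14].

INTERFACE

Orientations are given as a unit quaternion [w, x, y, z].
In Python, from rig import sensors, eyes, ticket gives the robot as it stands.
- The arm moves only by the shell command python3 -m jog 'ROWS'. ROWS is a JSON object of lists of equal length, an entry for each row: "jaw": the finger opening in mm, from 0 to 87; "linear": the shift along the tool's x, y, z in units of 25 mm (1.0 is 25 mm), a list of three; "yaw": the turn about the tool's z in units of 6 degrees (1.0 is 6 degrees). A call has 1 to 8 rows; each row shifts and turns the commanded pose from where the row before left it, along the tool's axes as they then stand; what a row does not reach is not made up. A row lasts 1/12 s, in which the tool goes at most 41.7 mm and 7.16 degrees, less where a joint would pass 70% of its speed; a pose out of reach is approached as far as the arm can. A call is refused whole if a number of a shift passes 1 or a number of a turn 1, either way. A call with a gripper value outside its range is refused whole. The fingers move at their own pace and stop on an object; the grip force is fixed at half the most. Time passes only in rows, so rows that do not move let the fingers close. It gives the time, the measured TCP pose, the force, the opening and the grip force at its end, in the units of the state.
- sensors.read_state(): the state, without advancing time (a new reading comes with each control period).
- eyes.camera(name): name is "scene" or "top" or "wrist"; returns (picture, depth): 480x640x3 uint8, red, green, blue; 480x640 float32, m along the optical axis (not along the pixel's ray), 0 where there is no reading.
- eyes.camera_params(name): a dict with "camera_matrix" (3x3 intrinsics, pixels), "pose" (4x4, takes a point from camera to world coordinates). Camera axes: x right, y up, looking along -z (the intrinsics and any distortion apply to the point x, -y, -z); pixel columns grow to the right and rows downward; lengths in m; the calibration is good to about 2 mm. The wrist camera is an equidistant fisheye: a pixel r from the principal point sees the ray r / f radians off the axis. A picture is of the moment at which its call begins: read the wrist's pose just before it. camera_params takes no time and is no camera call; for the wrist camera it gives the pose at the moment of the call.
- ticket.hand_in(): hands the job in; it is judged then, once.
The state is a dict: "t": time; "joint_positions": joint angles; "qd": joint speeds; "effort": joint torques, N m; "position": TCP position; "orientation": TCP orientation; "wrist_force": force on the tool from outside, world axes, zero at the start; "ft_torque": the same for the moment, N m; "finger_gap": finger opening in m; "gripper_force": force on a finger pad.
Only numpy, scipy, OpenCV 4.12 (cv2) and the standard library are available. Lean on these libraries where they do the work, as an engineer would, in place of code of your own. Each camera call takes 0.05 s, during which the arm holds its last target. There are 200 camera calls.

TASK

Get the telescoping magnet sweeper ready to pick up dropped screws: as it lies in its cradle, slide the small guard on its handle fully back off the release button, press the button so that the tube springs free, pull the magnet bar out past the first click to the second stop where it locks, and slide the guard fully shut over the button again so that it cannot collapse in use. Then lift the sweeper by its handle out of the cradle and finish holding it there, level, still locked at its second stop and at least 6 cm above the cradle's seat; do not put it down, and do not push the wood and the glue bottle about.

Things in the scene. Friction and masses are not known exactly. Their poses are not given: they have to be found in the camera images.
- cradle: Plywood cradle screwed to the saw's wing; place and yaw vary. Base plate 190 x 76 x 8 mm, two U-shaped saddles 12 mm thick along x, centred at x = -62 and +66 mm, 59 mm wide; slot 31 mm wide, open upwards, seat 45 mm and cheeks 61 mm high. Between them the handle is free on all sides (116 mm long, 37 mm of air below). Origin: centre of its underside; x towards the magnet bar, z up.
- sweeper: The loose sweeper, about 0.45 kg, lying in the cradle, axes along the cradle's. Black handle x -80..80, 28 mm wide (y), 30 mm high. Grey pommel x -90..-76 and nose collar x 78..90 mm, 36 mm square, stand outside the saddles and take the pull (5 to 8 mm play along x). Tube 16 mm thick, axis z = 15 mm, leaves the nose along +x. Origin: middle of the handle's underside, 45 mm above the table.
- handle_grip (a point): Where to lift: middle of the handle at x = 36 mm of the sweeper, ahead of the guard and behind the front saddle, 60 mm above the table in the cradle; close the fingers across the 28 mm width (sweeper's y). Near the centre of mass with the tube out.
- sweeper_tube (a joint): Tube drawn out (m). 0 home, locked. Springs out to 0.011-0.014 when the button is pressed, and is then free with the button let go. First stop 0.045: a click, 3 to 5 N pulls on past it, no way back in. Second stop 0.090: locks by itself, hard end 0.091. Between stops 2 to 3 N. One dark band comes out of the nose at the first stop, a pair at the second.
- sweeper_guard (a joint): How far the guard is slid open (m): 0 shut over the button, 0.044 fully open, towards the pommel (the sweeper's -x). Starts shut or up to 0.012 short of it. Needs about 2 N and stays where it is left.
- sweeper_release (a joint): Tilt of the release button (rad): 0 up (pawl in a notch), 0.17 pressed fully down; about 0.12 while the pawl rides on the tube between stops. Springs back up when let go.
- magnet (a point): Centre of the magnet bar, a steel bar across the end of the tube: 18 mm thick along the tube (x), 84 mm long across it (y), 22 mm high; centre 60 mm above the table in the cradle, at x = 145 mm of the sweeper with the tube home, which leaves 40 mm of bare tube between nose and bar to pinch across (close along y, 24 mm behind this point).
- guard_fin (a point): Middle of the top of the upright fin on the sheet-steel guard, 102 mm above the table in the cradle; x = -6 mm of the sweeper when shut, -50 mm when open. The fin is 8 mm thick along x, 24 mm wide, 12 mm high above the guard's flat top (89 mm above the table); the guard is 40 mm long, 28 mm wide, the fin at its middle.
- button (a point): Middle of the top of the release button, a grey ribbed thumb pad 26 mm long (x -23..3 mm of the sweeper), 18 mm wide, 83 mm above the table in the cradle, 8 mm proud of the handle; under the guard while that is shut. Pressed straight down here it goes 4 mm and takes about 6 N.
- glue_bottle: Bystander: yellow glue bottle, 50 mm across, 106 mm high, standing beside the work. Origin: centre of its foot.
- offcut_9: Bystander: loose wood offcut 82 x 91 x 22 mm lying on the wing. Origin: centre of its underside.
- offcut_11: Bystander: loose wood offcut 39 x 112 x 22 mm lying on the wing. Origin: centre of its underside.

How it is judged:
By the outcome, as a careful person would: the job done as asked, in the order asked, and still so for the second after the job is handed in, while the arm keeps its last pose, push and grip.
It also fails if it takes over 67 s, if anything falls off the work surface, if the arm or the gripper's body presses on something with over 40 N, if the wrist force passes 120 N, or if a joint passes its speed limit or range.

## Working session

There is one attempt and no reset: what is moved stays moved. The work goes in short steps, Python scripts to look and compute and a shell command to move; the robot and the scene stay as the last step left them, time stands still between calls to the robot, and variables do not carry over. Pictures are saved under pics/ and viewed, at most 10 in all, crops included, and the job is handed in when it is done.

```bash
mkdir -p pics; ls; python3 - <<'E'
from rig import sensors,eyes
import cv2,numpy as np
s=sensors.read_state();print(s)
for n in("scene","top"):
    p,d=eyes.camera(n);cv2.imwrite(f"pics/{n}0.png",p[...,::-1]);np.savez(f"{n}0.npz",p=p,d=d,**eyes.camera_params(n));print(eyes.camera_params(n))
E
```

```text
pics
{'t': 0.0, 'joint_positions': array([ 1.27308853,  0.32180731, -0.07007167,  1.45169074,  0.02258495,
        1.37079803, -0.05691521]), 'qd': array([-2.83281230e-04,  1.38368757e-03,  1.35776863e-03,  1.13847689e-03,
       -8.70057268e-04, -6.24416118e-05,  6.83996463e-04]), 'effort': array([-3.68076428e-05, -4.91286743e+01, -4.03736159e-01, -3.12525916e+01,
       -6.39309688e-02,  4.39349189e-02,  1.87468809e-04]), 'position': array([ 0.19919633, -0.61817199,  0.24016366]), 'orientation': array([-9.38855904e-04,  9.87871106e-01,  1.55273178e-01, -1.92642283e-04]), 'wrist_force': array([ 0.79541732, -0.05310949,  0.47034346]), 'ft_torque': array([-0.00938472, -0.00456091,  0.002513  ]), 'gripper_force': 0.0, 'finger_gap': 0.08713094517409106}
{'camera_matrix': array([[474.25594789,   0.        , 327.91808704],
       [  0.        , 474.25594789, 239.16834316],
       [  0.        ,   0.        ,   1.        ]]), 'pose': array([[ 0.87267073,  0.3538358 , -0.33652047,  0.29067834],
       [-0.48814945,  0.64976531, -0.58267929, -0.33867258],
       [ 0.01248653,  0.67275944,  0.73975592,  0.71478408],
       [ 0.        ,  0.        ,  0.        ,  1.        ]])}
{'camera_matrix': array([[485.316535  ,   0.        , 317.43486426],
       [  0.        , 485.316535  , 245.2329368 ],
       [  0.        ,   0.        ,   1.        ]]), 'pose': array([[ 0.12587768,  0.97068975, -0.20473449,  0.41970697],
       [-0.99203934,  0.12390986, -0.02245633,  0.14904971],
       [ 0.0035705 ,  0.20593142,  0.97855991,  0.95628941],
       [ 0.        ,  0.        ,  0.        ,  1.        ]])}
```

View pics/top0.png

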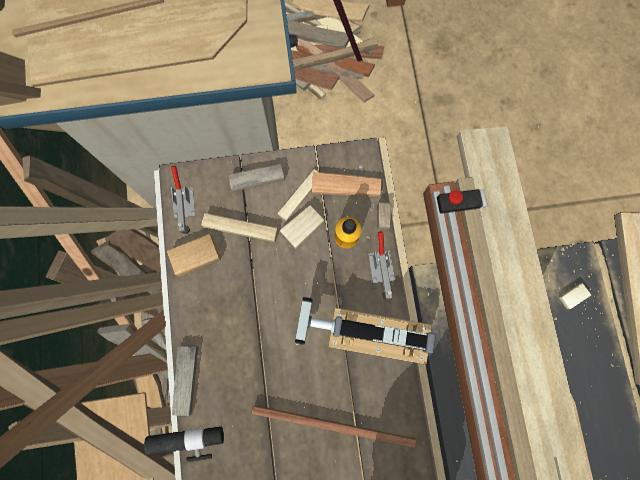

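View pics/scene0.png

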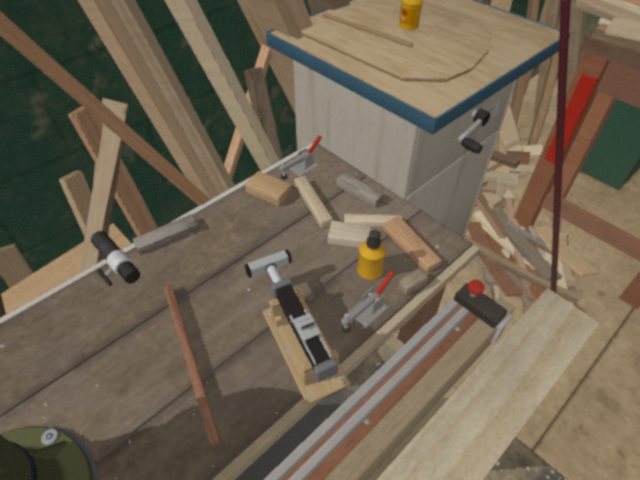

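The top view shows the sweeper with its magnet bar at about (303,320), the cradle spanning (330..432, 310..360), and the pommel at (430,342). The glue bottle is at (348,230). The scene view confirms this layout, with the guard and fin on the handle. Next I'll measure it.

```bash
cat > h.py <<'E'
import numpy as np,cv2
from rig import sensors,eyes
def cloud(n,d=None,K=None,T=None):
    if d is None:
        p,d=eyes.camera(n);c=eyes.camera_params(n);K,T=c["camera_matrix"],c["pose"]
    v,u=np.mgrid[:480,:640]
    P=np.stack([(u-K[0,2])/K[0,0]*d,-(v-K[1,2])/K[1,1]*d,-d],-1)
    return P@T[:3,:3].T+T[:3,3]
def ray(n,u,v,z):
    c=eyes.camera_params(n);K,T=c["camera_matrix"],c["pose"]
    r=T[:3,:3]@np.array([(u-K[0,2])/K[0,0],-(v-K[1,2])/K[1,1],-1]);o=T[:3,3]
    return o+r*(z-o[2])/r[2]
E
python3 - <<'E'
from h import *
for n in("top","scene"):
    z=np.load(n+"0.npz");W=cloud(n,z["d"],z["camera_matrix"],z["pose"]);p=z["p"]
    reg=(slice(280,375),slice(285,445)) if n=="top" else (slice(240,405),slice(240,355))
    w=W[reg].reshape(-1,3);c=p[reg].reshape(-1,3)
    for lo,hi in((.004,.012),(.055,.067),(.068,.073),(.073,.079),(.080,.086),(.087,.092),(.094,.108)):
        m=(w[:,2]>lo)&(w[:,2]<hi)
        if m.sum()<5: print(lo,m.sum());continue
        r=cv2.minAreaRect(w[m][:,:2].astype(np.float32)*1000)
        print(n,lo,hi,m.sum(),w[m].mean(0).round(4),r)
    if n=="top":
        cv2.imwrite("pics/c.png",cv2.resize(p[285:370,285:445,::-1],None,fx=5,fy=5,interpolation=cv2.INTER_CUBIC))
E
```

```text
top 0.004 0.012 1935 [0.458  0.0324 0.0083] ((471.6843566894531, 59.89959716796875), (179.74061584472656, 310.6363830566406), 7.250544548034668)
top 0.055 0.067 360 [0.4581 0.0664 0.0623] ((459.3438415527344, 69.23851013183594), (235.97329711914062, 58.71224594116211), 87.36698913574219)
top 0.068 0.073 587 [0.462  0.1522 0.0708] ((458.7347106933594, 63.283931732177734), (246.25965881347656, 83.87062072753906), 87.12423706054688)
top 0.073 0.079 1122 [0.4581 0.0442 0.0759] ((469.5248107910156, 65.062255859375), (77.43670654296875, 245.3954315185547), 2.9467854499816895)
top 0.08 0.086 94 [0.4554 0.0165 0.0814] ((456.523681640625, 30.874855041503906), (176.26638793945312, 33.0415153503418), 88.025146484375)
top 0.087 0.092 263 [0.4566 0.0144 0.0895] ((456.81390380859375, 13.78365421295166), (40.02497863769531, 27.8372859954834), 87.37406921386719)
top 0.094 0.108 77 [0.4567 0.0144 0.1014] ((457.0306701660156, 13.912622451782227), (9.514806747436523, 23.133909225463867), 88.36917114257812)
scene 0.004 0.012 2250 [0.4549 0.0127 0.0076] ((498.234375, 86.49386596679688), (336.405334472656
[... 219 characters left out ...]
174 0.0706] ((451.10748291015625, 35.51481628417969), (306.4434509277344, 83.36557006835938), 83.98746490478516)
scene 0.073 0.079 1353 [0.4588 0.0164 0.0754] ((460.2456970214844, 30.585296630859375), (303.26300048828125, 40.442752838134766), 86.14146423339844)
scene 0.08 0.086 46 [0.4519 0.0114 0.0825] ((458.45599365234375, 29.873302459716797), (171.88026428222656, 27.71345329284668), 87.311767578125)
scene 0.087 0.092 283 [0.4575 0.0117 0.0886] ((458.6283874511719, 14.168708801269531), (40.276817321777344, 28.089099884033203), 88.26646423339844)
scene 0.094 0.108 109 [0.4579 0.0123 0.0998] ((458.2903747558594, 13.409261703491211), (10.279372215270996, 23.724611282348633), 84.3558120727539)
```

View pics/c.png

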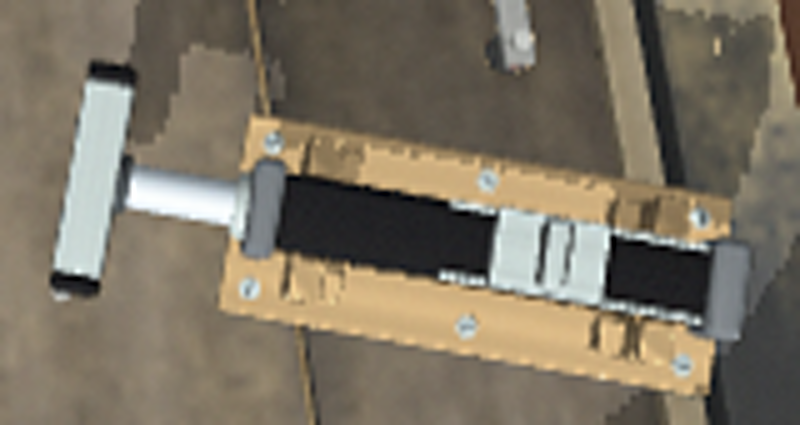

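```bash
python3 - <<'E'
from h import *
M=[];
for n in("top","scene"):
    z=np.load(n+"0.npz");W=cloud(n,z["d"],z["camera_matrix"],z["pose"]).reshape(-1,3)
    m=(W[:,2]>.067)&(W[:,2]<.075)&(abs(W[:,0]-.46)<.06)&(W[:,1]>.145)&(W[:,1]<.2)
    r=cv2.minAreaRect(W[m][:,:2].astype(np.float32)*1000);print(n,"mag",r)
    m=(W[:,2]>.076)&(W[:,2]<.0795)&(abs(W[:,0]-.46)<.03)
    for lo,hi in((-.085,-.05),(.09,.125)):
        mm=m&(W[:,1]>lo)&(W[:,1]<hi);print(n,mm.sum(),"collar",cv2.minAreaRect(W[mm][:,:2].astype(np.float32)*1000) if mm.sum()>4 else 0)
    # obstacles over 0.1 near
    m=(W[:,2]>.085)&(W[:,0]>.2)&(W[:,0]<.65)&(W[:,1]>-.25)&(W[:,1]<.4)
    g={}
    for x,y,h in W[m]:
        k=(round(x/.03)*3,round(y/.03)*3);g[k]=max(g.get(k,0),round(float(h),3))
    print({k:g[k] for k in sorted(g)})
E
```

```text
top mag ((463.88330078125, 165.77688598632812), (41.015254974365234, 83.87062072753906), 87.12423706054688)
top 49 collar ((453.990478515625, -54.22438430786133), (8.399735450744629, 34.02194595336914), 89.8603515625)
top 131 collar ((461.66656494140625, 105.15962982177734), (30.41480255126953, 35.33780288696289), 89.22354125976562)
{(42, 15): 0.956, (45, 0): 0.105, (45, 3): 0.106, (48, 0): 0.104, (48, 3): 0.102, (63, 9): 0.09, (63, 12): 0.111, (66, 9): 0.09, (66, 12): 0.111}
scene mag ((465.0744323730469, 166.1486358642578), (42.3889045715332, 83.54690551757812), 86.05125427246094)
scene 120 collar ((454.9582824707031, -54.64894104003906), (9.205984115600586, 34.59668731689453), 89.25482940673828)
scene 102 collar ((464.0121765136719, 106.28284454345703), (33.67430877685547, 29.26238250732422), 4.572037220001221)
{(45, 0): 0.103, (45, 3): 0.103, (48, 0): 0.102, (48, 3): 0.103, (63, 9): 0.091, (63, 12): 0.108, (66, 9): 0.088, (66, 12): 0.108}
```

```bash
python3 -m jog '{"jaw":[50,50,50,50,50,50,50,50],"linear":[[0,0,0],[0,0,0],[0,0,0],[0,0,0],[0,0,0],[0,0,0],[0,0,0],[0,0,0]],"yaw":[-1,-1,-1,-1,-1,-1,-1,-1]}'; python3 -m jog '{"jaw":[50,50,50,50,50,50],"linear":[[0,1,0],[0,1,0],[0,1,0],[0,1,0],[0,0,0],[0,0,0]],"yaw":[-1,-1,-1,-0.57,0,0]}'
cat >> h.py <<'E'
O=np.array([.4578,.0205]);E=np.array([.046,.999]);N=np.array([E[1],-E[0]])
def go(xs,z,ys=0,O=O):
    "units of 25mm along tool x,y,z and yaw still to go; ys along tool y"
    s=sensors.read_state();q=s["orientation"];a=2*np.degrees(np.arctan2(q[2],q[1]))
    p=s["position"];d=O+E*xs+N*ys-p[:2]
    a=np.radians(a);X=np.array([np.cos(a),np.sin(a)]);Y=np.array([X[1],-X[0]])
    print("t",round(s["t"],2),"tcp",p.round(4),"xang",np.degrees(a).round(2),"need",np.round([d@X/.025,d@Y/.025,(p[2]-z)/.025,-(np.degrees(np.arctan2(E[1],E[0]))-np.degrees(a))/6],3),"F",s["wrist_force"].round(1),"gap",round(s["finger_gap"],4), "q",s["joint_positions"].round(2), "sweep xy",np.round([(p[:2]-O)@E,(p[:2]-O)@N],4))
E
python3 -c "from h import *;go(-.0067,.14)"
```

```text
t: 0.77
position: [0.1992, -0.6184, 0.2406]
orientation: [-0.001, 0.838, 0.546, 0.0]
wrist_force: [0.4, -0.4, 1.0]
finger_gap: 0.0512
gripper_force: 0.0
t: 1.27
position: [0.2974, -0.6436, 0.2401]
orientation: [-0.001, 0.723, 0.691, 0.001]
wrist_force: [-0.4, -0.1, 0.1]
finger_gap: 0.05
gripper_force: 0.0
t 1.27 tcp [ 0.2974 -0.6436  0.2401] xang 87.45 need [2.6553e+01 5.2290e+00 4.0030e+00 1.5000e-02] F [-0.4 -0.1  0.1] gap 0.05 q [ 1.28  0.46 -0.26  1.27  0.11  1.42  0.99] sweep xy [-0.6708 -0.1297]
```

```bash
for i in 1 2 3; do python3 -m jog '{"jaw":[45,45,45,45,45,45,45,45],"linear":[[1,0.2,0],[1,0.2,0],[1,0.2,0],[1,0.2,0],[1,0.2,0],[1,0.2,0],[1,0.2,0],[1,0.2,0]],"yaw":[0,0,0,0,0,0,0,0]}' | tail -4 | head -1; done; python3 -c "from h import *;go(-.0067,.14)"
```

```text
orientation: [-0.0, 0.725, 0.689, -0.001]
orientation: [0.0, 0.725, 0.689, -0.001]
orientation: [0.001, 0.725, 0.689, -0.001]
t 3.27 tcp [ 0.4429 -0.0511  0.2412] xang 87.11 need [ 2.621  0.453  4.047 -0.043] F [ 1.1  0.7 -0.8] gap 0.0452 q [ 0.86 -0.12 -0.74  1.9  -0.08  1.33  0.09] sweep xy [-0.0722 -0.0116]
```

```bash
python3 -m jog '{"jaw":[45,45,45,45,45,45,45],"linear":[[0.87,0.15,0],[0.87,0.15,0],[0.88,0.15,0],[0,0,1],[0,0,1],[0,0,1],[0,0,1]],"yaw":[0,0,0,0,0,0,0]}'; python3 - <<'E'
from h import *
go(-.0067,.111)
import cv2
p,d=eyes.camera("scene");cv2.imwrite("pics/s1.png",cv2.resize(p[200:420,220:420,::-1],None,fx=2.7,fy=2.7,interpolation=cv2.INTER_CUBIC))
E
```

```text
t: 3.85
position: [0.4573, 0.0125, 0.1402]
orientation: [0.001, 0.725, 0.689, -0.001]
wrist_force: [-0.4, -1.3, -0.5]
finger_gap: 0.0451
gripper_force: 0.0
t 3.85 tcp [0.4573 0.0125 0.1402] xang 87.14 need [ 0.053  0.003  1.168 -0.037] F [-0.4 -1.3 -0.5] gap 0.0451 q [ 0.78  0.03 -0.87  2.01  0.03  1.11 -0.15] sweep xy [-0.008  -0.0001]
```

View pics/s1.png

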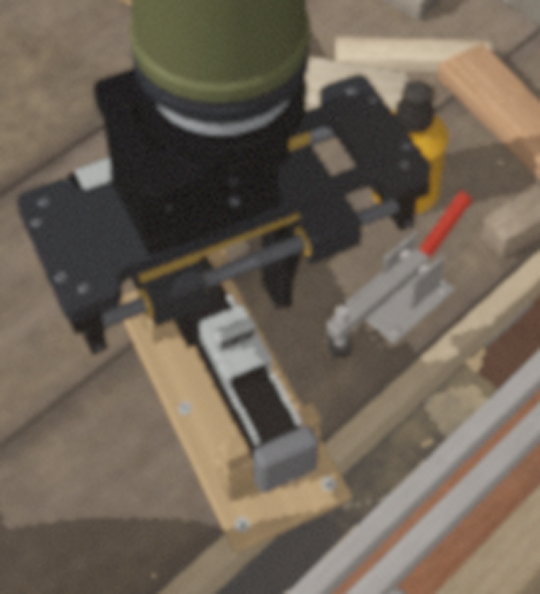

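The gripper straddles the handle axis. The fin, at crop (235,330), lies below and between the fingers, and nothing is touching yet. I'll go down and pinch the fin.

```bash
python3 -m jog '{"jaw":[45,45,45,10,10,10,10,10],"linear":[[0.05,0,0.6],[0,0,0.52],[0,0,0],[0,0,0],[0,0,0],[0,0,0],[0,0,0],[0,0,0]],"yaw":[0,0,0,0,0,0,0,0]}'; python3 -c "from h import *;go(-.0067,.111)"
```

```text
t: 4.57
position: [0.4588, 0.0149, 0.1141]
orientation: [0.001, 0.724, 0.69, 0.0]
wrist_force: [0.6, -0.3, 1.4]
finger_gap: 0.0231
gripper_force: 30.0
t 4.57 tcp [0.4588 0.0149 0.1141] xang 87.27 need [-0.047 -0.048  0.124 -0.016] F [ 0.6 -0.3  1.4] gap 0.0231 q [ 0.77  0.07 -0.87  2.04  0.07  1.06 -0.19] sweep xy [-0.0055  0.0012]
```

```bash
python3 -m jog '{"jaw":[10,10,10,10,10,10,10],"linear":[[-0.3,0,0],[-0.3,0,0],[-0.3,0,0],[-0.3,0,0],[-0.3,0,0],[-0.2,0,0],[0,0,0]],"yaw":[0,0,0,0,0,0,0]}';python3 -c "from h import *;go(-.05,.111)"; for i in 1 2; do python3 -m jog '{"jaw":[10,10],"linear":[[-0.08,0,0],[0,0,0]],"yaw":[0,0]}'; done;python3 -c "from h import *;go(-.05,.111)"
```

```text
t: 5.15
position: [0.4566, -0.026, 0.1139]
orientation: [-0.001, 0.724, 0.69, 0.002]
wrist_force: [-0.2, 6.0, 5.9]
finger_gap: 0.0229
gripper_force: 30.0
t 5.15 tcp [ 0.4566 -0.026   0.1139] xang 87.22 need [-0.141 -0.039  0.118 -0.024] F [-0.2  6.   5.9] gap 0.0229 q [ 0.82  0.07 -0.83  2.04  0.05  1.06 -0.08] sweep xy [-0.0465  0.001 ]
t: 5.32
position: [0.4566, -0.0263, 0.1139]
orientation: [-0.001, 0.723, 0.69, 0.002]
wrist_force: [1.0, 10.2, 6.1]
finger_gap: 0.0228
gripper_force: 30.0
t: 5.48
position: [0.4566, -0.0266, 0.1139]
orientation: [-0.002, 0.723, 0.691, 0.003]
wrist_force: [1.3, 13.3, 6.7]
finger_gap: 0.0229
gripper_force: 30.0
t 5.48 tcp [ 0.4566 -0.0266  0.1139] xang 87.37 need [-0.116 -0.039  0.116  0.   ] F [ 1.3 13.3  6.7] gap 0.0229 q [ 0.83  0.07 -0.83  2.04  0.05  1.06 -0.07] sweep xy [-0.0471  0.001 ]
```

```bash
python3 -m jog '{"jaw":[45,45,45,45,45,45,45,45],"linear":[[0.16,0,0],[0,0,0],[0,0,0],[0,0,-1],[0,0,-1],[0,0,-1],[1,0,-1],[1,0,0]],"yaw":[0,0,0,0,0,0,0,0]}'; python3 - <<'E'
from h import *
import cv2
for n in("scene","top"):
    p,d=eyes.camera(n);c=eyes.camera_params(n);W=cloud(n,d,c["camera_matrix"],c["pose"]).reshape(-1,3)
    near=(abs(W[:,0]-.458)<.05)
    for nm,lo,hi,y0,y1 in(("fin",.097,.108,-.1,.05),("guard",.087,.092,-.1,.05),("button",.08,.0855,-.02,.05),("mag",.069,.075,.146,.25),("pommel",.076,.0795,-.085,-.045)):
        m=near&(W[:,2]>lo)&(W[:,2]<hi)&(W[:,1]>y0)&(W[:,1]<y1)
        if m.sum()>4: print(n,nm,m.sum(),W[m].mean(0).round(4),cv2.minAreaRect(W[m][:,:2].astype(np.float32)*1000))
    if n=="top":cv2.imwrite("pics/t2.png",cv2.resize(p[260:400,270:450,::-1],None,fx=4,fy=4,interpolation=cv2.INTER_CUBIC))
go(-.01,.11)
E
```

```text
t: 6.15
position: [0.4606, 0.0204, 0.2173]
orientation: [0.003, 0.726, 0.688, 0.001]
wrist_force: [0.7, 0.7, 0.1]
finger_gap: 0.0448
gripper_force: 0.0
scene fin 94 [ 0.456  -0.0271  0.1007] ((456.50421142578125, -26.178300857543945), (9.499213218688965, 24.11542510986328), 84.2209701538086)
scene guard 313 [ 0.4553 -0.0281  0.0887] ((456.0181579589844, -26.485136032104492), (40.466190338134766, 27.926292419433594), 86.85685729980469)
scene button 182 [0.4572 0.0118 0.0826] ((457.3524475097656, 4.359466552734375), (45.496639251708984, 22.606115341186523), 78.64946746826172)
scene mag 55 [0.4539 0.1702 0.0708] ((467.80535888671875, 171.52694702148438), (14.801300048828125, 78.39710998535156), 88.13799285888672)
scene pommel 184 [ 0.4544 -0.0589  0.0777] ((454.5637512207031, -56.08595657348633), (20.04637908935547, 34.49135208129883), 87.9528579711914)
top mag 454 [0.4637 0.1693 0.0715] ((463.69189453125, 162.48904418945312), (32.73766326904297, 83.4775161743164), 87.1789779663086)
t 6.25 tcp [0.4587 0.0253 0.2143] xang 87.51 need [-0.594 -0.027  4.173  0.025] F [0.4 0.1 0.1] gap 0.0448 q [ 0.81 -0.06 -0.88  1.91 -0.05  1.27 -0.1 ] sweep xy [0.0049 0.0006]
```

View pics/t2.png

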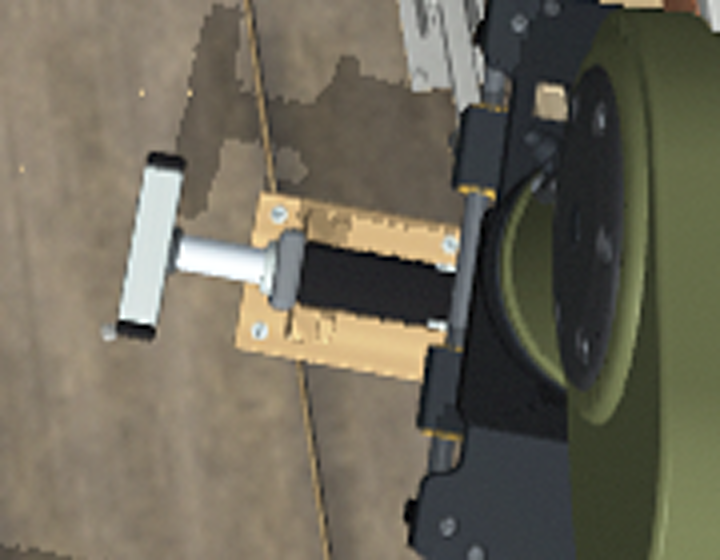

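The top view shows the bar still near (150,245) in the crop with the tube home. The arm hides the guard there. In the scene camera's depth the fin has moved 40 mm to y = -0.0265, so the guard is open. Next is the button.

```bash
sed -i 's/^O=.*;E=/O=np.array([.4580,.0238]);E=/' h.py; python3 -m jog '{"jaw":[0,0,0,0,0,0,0,0],"linear":[[-0.48,0,0],[0,0,0],[0,0,1],[0,0,1],[0,0,1],[0,0,1],[0,0,0.3],[0,0,0]],"yaw":[0,0,0,0,0,0,0,0]}'; python3 -c "from h import *;go(-.010,.098)"
```

```text
t: 6.92
position: [0.4559, 0.0098, 0.1037]
orientation: [-0.002, 0.724, 0.69, -0.001]
wrist_force: [-0.1, 0.3, 0.4]
finger_gap: 0.0028
gripper_force: 0.0
t 6.92 tcp [0.4559 0.0098 0.1037] xang 87.22 need [ 0.164  0.056  0.23  -0.024] F [-0.1  0.3  0.4] gap 0.0028 q [ 0.79  0.09 -0.89  2.05  0.08  1.04 -0.19] sweep xy [-0.0141 -0.0014]
```

```bash
python3 -m jog '{"jaw":[0,0,0,0],"linear":[[0.16,0.05,0],[0,0,0.12],[0,0,0.12],[0,0,0]],"yaw":[0,0,0,0]}'; python3 -c "from h import *;go(-.010,.098)";  python3 -m jog '{"jaw":[0,0,0],"linear":[[0,0,0.1],[0,0,0],[0,0,0]],"yaw":[0,0,0]}';  python3 -m jog '{"jaw":[0,0,0],"linear":[[0,0,0.1],[0,0,0],[0,0,0]],"yaw":[0,0,0]}'
```

```text
t: 7.25
position: [0.4605, 0.0142, 0.1009]
orientation: [0.001, 0.724, 0.69, 0.0]
wrist_force: [0.5, -1.5, 3.6]
finger_gap: 0.0003
gripper_force: 1.4
t 7.25 tcp [0.4605 0.0142 0.1009] xang 87.28 need [-0.022 -0.116  0.118 -0.014] F [ 0.5 -1.5  3.6] gap 0.0003 q [ 0.77  0.1  -0.89  2.05  0.09  1.03 -0.21] sweep xy [-0.0095  0.0029]
t: 7.5
position: [0.4607, 0.0133, 0.0995]
orientation: [0.002, 0.724, 0.69, -0.0]
wrist_force: [-2.6, -2.9, 12.5]
finger_gap: 0.0004
gripper_force: 6.5
t: 7.75
position: [0.4612, 0.0132, 0.099]
orientation: [0.002, 0.724, 0.69, -0.001]
wrist_force: [-8.3, -4.4, 30.5]
finger_gap: 0.0004
gripper_force: 15.2
```

```bash
python3 -m jog '{"jaw":[0,0,60,60,60,60,60,60],"linear":[[0,0,-0.2],[0,0,-1],[0,0,-1],[0,-0.1,-1],[0,0,0],[0,0,0],[0,0,0],[0,0,0]],"yaw":[0,0,0,0,0,0,0,0]}'; cat > look.py <<'E'
from h import *
for n in("top","scene"):
    p,d=eyes.camera(n);c=eyes.camera_params(n);W=cloud(n,d,c["camera_matrix"],c["pose"]).reshape(-1,3)
    m=(W[:,2]>.069)&(W[:,2]<.076)&(W[:,1]>.15)&(W[:,1]<.32)&(abs(W[:,0]-.465)<.05)
    if m.sum()>9: print(n,"mag y pct",np.percentile(W[m][:,1],[0,5,50,95,100]).round(4),"x",np.percentile(W[m][:,0],[2,98]).round(4))
    for nm,lo,hi,y0,y1 in(("fin",.097,.108,-.1,.06),("guard",.087,.092,-.1,.06),("pommel",.0755,.0795,-.085,-.045),("nose",.0762,.0795,.08,.14)):
        m=(abs(W[:,0]-.458)<.04)&(W[:,2]>lo)&(W[:,2]<hi)&(W[:,1]>y0)&(W[:,1]<y1)
        if m.sum()>9:print(n,nm,m.sum(),cv2.minAreaRect(W[m][:,:2].astype(np.float32)*1000))
E
python3 look.py;python3 - <<'E'
from h import *
for n in("top","scene"):
    z=np.load(n+"0.npz");W=cloud(n,z["d"],z["camera_matrix"],z["pose"]).reshape(-1,3)
    m=(W[:,2]>.069)&(W[:,2]<.076)&(W[:,1]>.15)&(W[:,1]<.32)&(abs(W[:,0]-.465)<.05)
    print(n,"mag0",np.percentile(W[m][:,1],[0,5,50,95,100]).round(4))
go(.133,.06)
E
```

```text
t: 8.42
position: [0.4559, 0.0147, 0.1738]
orientation: [-0.001, 0.724, 0.69, -0.001]
wrist_force: [-0.6, -1.2, 0.0]
finger_gap: 0.0329
gripper_force: 0.0
top mag y pct [0.1501 0.1703 0.1808 0.1894 0.1913] x [0.4248 0.5036]
top nose 129 ((460.8798522949219, 96.85602569580078), (32.375, 33.034706115722656), 0.5650997757911682)
scene fin 92 ((456.208740234375, -26.250019073486328), (24.198270797729492, 9.528777122497559), 1.6360719203948975)
scene guard 315 ((456.1325378417969, -26.367944717407227), (40.40005111694336, 27.96408462524414), 87.5943603515625)
scene pommel 190 ((454.32965087890625, -56.25299835205078), (34.69379806518555, 21.583009719848633), 1.6468305587768555)
top mag0 [0.1503 0.1664 0.1766 0.1854 0.1874]
scene mag0 [0.1512 0.1673 0.1767 0.1852 0.1876]
t 8.52 tcp [0.4559 0.0148 0.1737] xang 87.3 need [ 5.684  0.059  4.549 -0.011] F [ 0.  -0.   0.4] gap 0.0405 q [ 0.82 -0.02 -0.88  1.97 -0.02  1.19 -0.11] sweep xy [-0.0091 -0.0017]
```

Comparing the bar centre (0.1808) with the guard (-0.0265): the sweeper slid back about 8 mm through its play, and the tube has sprung out about 12 mm. I'll pinch the tube now.

```bash
python3 -m jog '{"jaw":[60,60,60,60,60,60,60,60],"linear":[[0.95,0.01,0],[0.95,0.01,0],[0.95,0.01,0],[0.95,0.01,0],[0.95,0.01,0],[0.93,0.01,0],[0,0,0],[0,0,0]],"yaw":[0,0,0,0,0,0,0,0]}'; python3 -c "from h import *;go(.133,.06)"; python3 -m jog '{"jaw":[60,60,60,60,60,60],"linear":[[0,0,1],[0,0,1],[0,0,1],[0,0,1],[0,0,0.5],[0,0,0]],"yaw":[0,0,0,0,0,0]}'; python3 -c "from h import *;go(.133,.06)"
```

```text
t: 9.18
position: [0.4642, 0.1579, 0.1741]
orientation: [-0.001, 0.722, 0.691, -0.0]
wrist_force: [-0.2, -0.2, 0.1]
finger_gap: 0.06
gripper_force: 0.0
t 9.18 tcp [0.4642 0.1579 0.1741] xang 87.49 need [-0.05   0.     4.562  0.021] F [-0.2 -0.2  0.1] gap 0.06 q [ 0.62  0.11 -1.04  1.9   0.1   1.19 -0.5 ] sweep xy [ 0.1343 -0.    ]
t: 9.68
position: [0.4626, 0.1546, 0.0593]
orientation: [-0.002, 0.724, 0.69, -0.003]
wrist_force: [-0.2, -0.4, -0.0]
finger_gap: 0.0603
gripper_force: 0.0
t 9.68 tcp [0.4626 0.1546 0.0593] xang 87.22 need [ 0.086  0.059 -0.029 -0.024] F [-0.2 -0.4 -0. ] gap 0.0603 q [ 0.51  0.3  -0.98  2.01  0.29  0.99 -0.66] sweep xy [ 0.1309 -0.0015]
```

```bash
python3 -m jog '{"jaw":[5,5,5,5,5,5,5],"linear":[[0.06,0.05,0],[0,0,0],[0,0,0],[0,0,0],[0,0,0],[0,0,0],[0,0,0]],"yaw":[0,0,0,0,0,0,0]}'; python3 -m jog '{"jaw":[5,5,5,5,5,5,5,5],"linear":[[0.35,0,0],[0.35,0,0],[0.35,0,0],[0.35,0,0],[0.35,0,0],[0.35,0,0],[0.35,0,0],[0.35,0,0]],"yaw":[0,0,0,0,0,0,0,0]}';python3 -c "from h import *;go(.133,.06)"
```

```text
t: 10.27
position: [0.4664, 0.1579, 0.0626]
orientation: [0.0, 0.724, 0.69, 0.0]
wrist_force: [0.4, 0.1, -1.3]
finger_gap: 0.0213
gripper_force: 0.0
t: 10.93
position: [0.4695, 0.2287, 0.0621]
orientation: [-0.0, 0.724, 0.69, -0.0]
wrist_force: [-0.4, -4.1, 1.0]
finger_gap: 0.0153
gripper_force: 31.1
t 10.93 tcp [0.4695 0.2287 0.0621] xang 87.29 need [-2.89  -0.078  0.085 -0.012] F [-0.4 -4.1  1. ] gap 0.0153 q [ 0.34  0.37 -0.97  1.94  0.36  1.02 -0.84] sweep xy [0.2053 0.002 ]
```

```bash
python3 -m jog '{"jaw":[5,5,5],"linear":[[0.25,0,0],[0.25,0,0],[0,0,0]],"yaw":[0,0,0]}';python3 -c "from h import *;go(.133,.06)"
```

```text
t: 11.18
position: [0.4696, 0.2427, 0.0622]
orientation: [-0.001, 0.723, 0.691, 0.001]
wrist_force: [-0.5, 0.6, -1.3]
finger_gap: 0.0153
gripper_force: 31.2
t 11.18 tcp [0.4696 0.2427 0.0622] xang 87.39 need [-3.45  -0.064  0.09   0.005] F [-0.5  0.6 -1.3] gap 0.0153 q [ 0.31  0.39 -0.96  1.92  0.37  1.02 -0.86] sweep xy [0.2193 0.0016]
```

```bash
for i in 1 2 3 4; do python3 -m jog '{"jaw":[5,5],"linear":[[0.15,0,0],[0,0,0]],"yaw":[0,0]}'|sed -n '2p;4p'; done; python3 look.py
```

```text
position: [0.4699, 0.245, 0.0622]
wrist_force: [0.4, -0.5, -0.1]
position: [0.4702, 0.2483, 0.0622]
wrist_force: [-0.7, 0.1, -0.7]
position: [0.4705, 0.2523, 0.0622]
wrist_force: [-1.2, 0.1, -1.0]
position: [0.4708, 0.2538, 0.0619]
wrist_force: [-2.2, -5.9, 1.8]
top mag y pct [0.1501 0.1523 0.1622 0.1778 0.1782] x [0.4582 0.4684]
top fin 74 ((455.5101318359375, -12.099000930786133), (9.549389839172363, 23.290769577026367), 86.13492584228516)
top guard 266 ((456.3240051269531, 1.3801193237304688), (68.10420227050781, 28.020065307617188), 87.04541778564453)
top pommel 38 ((454.0189514160156, -48.63850402832031), (6.054964542388916, 35.65009689331055), 85.83731079101562)
top nose 165 ((462.09979248046875, 103.80306243896484), (34.374794006347656, 46.87939453125), 0.539919912815094)
scene mag y pct [0.1612 0.1655 0.2494 0.2731 0.2739] x [0.4309 0.4867]
scene fin 99 ((457.08782958984375, -12.568675994873047), (10.014914512634277, 23.39337158203125), 87.44522094726562)
scene guard 307 ((457.1162109375, -12.31175422668457), (41.08733367919922, 28.23974609375), 87.3769760131836)
scene pommel 102 ((455.5265197753906, -48.874664306640625), (34.51879119873047, 7.711596965789795), 0.054345447570085526)
scene nose 101 ((466.466796875, 108.42913818359375), (32.85654067993164, 41.47552490234375), 13.147904396057129)
```

```bash
for i in 1 2 3 4 5; do python3 -m jog '{"jaw":[5,5],"linear":[[0.12,0,0],[0,0,0]],"yaw":[0,0]}'|sed -n '2p;4p'; done; python3 look.py | grep scene
```

```text
position: [0.4709, 0.2539, 0.0614]
wrist_force: [-2.1, -11.5, 2.9]
position: [0.471, 0.2541, 0.0609]
wrist_force: [-1.6, -16.5, 4.7]
position: [0.4711, 0.2542, 0.0603]
wrist_force: [-2.9, -22.0, 5.5]
position: [0.4712, 0.2543, 0.0597]
wrist_force: [-3.6, -27.4, 6.7]
position: [0.4713, 0.2544, 0.0591]
wrist_force: [-3.3, -31.8, 7.2]
scene mag y pct [0.2418 0.2421 0.2449 0.2689 0.2722] x [0.4477 0.4886]
scene fin 109 ((456.9645080566406, -11.63881778717041), (10.840250015258789, 23.924976348876953), 82.30516815185547)
scene guard 293 ((457.2402648925781, -6.034765243530273), (51.41767120361328, 27.599172592163086), 86.97709655761719)
scene pommel 54 ((455.28033447265625, -49.726226806640625), (6.518219947814941, 35.009925842285156), 86.54655456542969)
scene nose 95 ((462.51123046875, 104.35882568359375), (45.05475616455078, 33.74325180053711), 84.78363037109375)
```

```bash
python3 -m jog '{"jaw":[5,5,60,60,60,60,60,60],"linear":[[-0.7,0,0],[0,0,0],[0,0,0],[0,0,0],[0,0,0],[0,0,-1],[0,0,-1],[0,0,-1]],"yaw":[0,0,0,0,0,0,0,0]}'; python3 -m jog '{"jaw":[60,60,60,60,60,60,60],"linear":[[0,0,-1],[0,0,-1],[0,0,-1],[1,0,0],[1,0,0],[1,0,0],[1,0,0]],"yaw":[0,0,0,0,0,0,0]}'; python3 look.py; python3 - <<'E'
from h import *
ims=[]
p,_=eyes.camera("top");ims.append(cv2.resize(p[280:380,250:450],(800,400),interpolation=cv2.INTER_CUBIC))
cv2.imwrite("pics/t3.png",ims[0][...,::-1]);p,_=eyes.camera("scene");cv2.imwrite("pics/s3.png",cv2.resize(p[200:420,220:380,::-1],None,fx=2.7,fy=2.7,interpolation=cv2.INTER_CUBIC))
E
```

```text
t: 13.55
position: [0.4704, 0.2555, 0.1384]
orientation: [-0.001, 0.723, 0.691, 0.001]
wrist_force: [-0.1, -0.8, 1.0]
finger_gap: 0.047
gripper_force: 0.0
t: 14.13
position: [0.4755, 0.3561, 0.213]
orientation: [-0.001, 0.723, 0.691, 0.002]
wrist_force: [0.4, -0.1, 0.7]
finger_gap: 0.0596
gripper_force: 0.0
top mag y pct [0.1505 0.1816 0.2704 0.2805 0.2837] x [0.4336 0.5121]
top fin 74 ((455.4124450683594, -12.630748748779297), (9.16284465789795, 23.057470321655273), 87.28865051269531)
top guard 264 ((456.4430236816406, 1.3796615600585938), (67.51062774658203, 27.987390518188477), 86.4275131225586)
top pommel 49 ((453.9026794433594, -49.059974670410156), (35.106204986572266, 7.8685784339904785), 0.12647658586502075)
top nose 150 ((462.59857177734375, 103.70502471923828), (46.60009002685547, 34.61593246459961), 87.25048065185547)
scene mag y pct [0.1502 0.2409 0.2713 0.2804 0.2831] x [0.4357 0.5119]
scene fin 96 ((456.9023742675781, -12.969730377197266), (10.49121379852295, 23.457321166992188), 89.0445556640625)
scene guard 303 ((456.83880615234375, -12.22320556640625), (40.54475402832031, 27.731782913208008), 86.52619171142578)
scene pommel 108 ((455.0163269042969, -48.84111022949219), (7.607900619506836, 34.305198669433594), 88.18346405029297)
scene nose 110 ((462.783935546875, 104.40824890136719), (44.920589447021484, 34.141998291015625), 82.08949279785156)
```

View pics/t3.png

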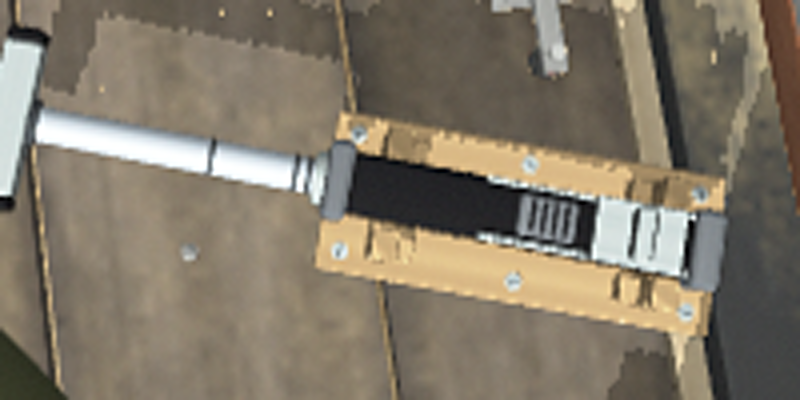

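The pair of bands shows just outside the nose at about (300,173), the single band at (212,155), and the guard fully open at (640,235). The bar centre at 0.272 gives a draw of about 0.090, so the tube is locked at the second stop. Now I'll close the guard.

```bash
sed -i 's/^O=.*;E=/O=np.array([.4586,.0374]);E=/' h.py; python3 -m jog '{"jaw":[45,45,45,45,45,45,45,45],"linear":[[-1,0,0],[-1,0,0],[-1,0,0],[-1,0,0],[-1,0,0],[-1,0,0],[-1,0,0],[-1,0,0]],"yaw":[0,0,0,0,0,0,0,0]}'; python3 -m jog '{"jaw":[45,45,45,45,45,45,45,45],"linear":[[-1,0,0],[-1,0,0],[-1,0,0],[-1,0,0],[-1,0,0],[-1,0,0],[-0.5,0,0],[0,0,0]],"yaw":[0,0,0,0,0,0,0,0]}' ; python3 -c "from h import *;go(-.05,.112)"
```

```text
t: 15.0
position: [0.466, 0.1508, 0.2123]
orientation: [0.001, 0.724, 0.69, 0.0]
wrist_force: [-0.1, -0.0, -1.0]
finger_gap: 0.045
gripper_force: 0.0
t: 15.67
position: [0.4579, -0.0137, 0.2122]
orientation: [0.001, 0.726, 0.688, -0.001]
wrist_force: [-0.3, 0.1, 0.6]
finger_gap: 0.0447
gripper_force: 0.0
t 15.67 tcp [ 0.4579 -0.0137  0.2122] xang 86.88 need [ 0.044 -0.066  4.009 -0.081] F [-0.3  0.1  0.6] gap 0.0447 q [ 0.86 -0.06 -0.84  1.92 -0.05  1.26 -0.03] sweep xy [-0.0511  0.0017]
```

```bash
python3 -m jog '{"jaw":[45,45,45,45,45,45],"linear":[[0.05,-0.06,1],[0,0,1],[0,0,1],[0,0,0.7],[0,0,0.2],[0,0,0]],"yaw":[-0.08,0,0,0,0,0]}';python3 -c "from h import *;go(-.05,.112)"; python3 -m jog '{"jaw":[10,10,10,10,10,10],"linear":[[0,0,0],[0,0,0],[0,0,0],[0,0,0],[0,0,0],[0,0,0]],"yaw":[0,0,0,0,0,0]}'
```

```text
t: 16.17
position: [0.4559, -0.0072, 0.1138]
orientation: [-0.001, 0.72, 0.694, -0.0]
wrist_force: [-0.4, 1.0, 0.1]
finger_gap: 0.0452
gripper_force: 0.0
t 16.17 tcp [ 0.4559 -0.0072  0.1138] xang 87.82 need [-0.213  0.025  0.073  0.075] F [-0.4  1.   0.1] gap 0.0452 q [ 0.82  0.07 -0.88  2.04  0.06  1.06 -0.12] sweep xy [-0.0447 -0.0007]
t: 16.67
position: [0.4577, -0.0081, 0.1156]
orientation: [0.001, 0.721, 0.693, 0.0]
wrist_force: [1.4, 0.1, 3.1]
finger_gap: 0.0226
gripper_force: 30.0
```

```bash
python3 -m jog '{"jaw":[10,10,10,10,10,10,10],"linear":[[0.3,0,0],[0.3,0,0],[0.3,0,0],[0.3,0,0],[0.3,0,0],[0.2,0,0],[0,0,0]],"yaw":[0,0,0,0,0,0,0]}'; for i in 1 2 3 4; do python3 -m jog '{"jaw":[10,10],"linear":[[0.08,0,0],[0,0,0]],"yaw":[0,0]}'|sed -n '2p;4p'; done
```

```text
t: 17.25
position: [0.4599, 0.0358, 0.1156]
orientation: [0.001, 0.72, 0.694, 0.001]
wrist_force: [3.6, -1.4, 5.8]
finger_gap: 0.0224
gripper_force: 30.0
position: [0.46, 0.0361, 0.1156]
wrist_force: [3.0, -4.4, 6.5]
position: [0.46, 0.0365, 0.1156]
wrist_force: [2.6, -7.4, 5.9]
position: [0.46, 0.0368, 0.1156]
wrist_force: [1.7, -10.2, 7.1]
position: [0.46, 0.0371, 0.1156]
wrist_force: [2.0, -13.6, 8.9]
```

```bash
python3 -m jog '{"jaw":[50,50,50,50,50,50,50,50],"linear":[[-0.2,0,0],[0,0,0],[0,0,0],[0,0,-1],[0,0,-1],[1,0,-1],[0.5,0,-1],[0,0,0]],"yaw":[0,0,0,0,0,0,0,0]}'; python3 look.py; python3 -c "from h import *;go(.036,.06)"
```

```text
t: 18.58
position: [0.4616, 0.0802, 0.2186]
orientation: [0.001, 0.719, 0.695, 0.003]
wrist_force: [0.3, 0.5, 0.1]
finger_gap: 0.0492
gripper_force: 0.0
top mag y pct [0.1505 0.181  0.2708 0.2807 0.2838] x [0.4341 0.5112]
top nose 124 ((464.300537109375, 116.21844482421875), (33.69772720336914, 28.68886375427246), 6.998863697052002)
scene fin 86 ((459.6245422363281, 31.051172256469727), (23.644962310791016, 10.784772872924805), 1.1906898021697998)
scene guard 271 ((459.6689758300781, 30.95135498046875), (41.33869171142578, 27.92056655883789), 86.22205352783203)
scene pommel 97 ((454.8179931640625, -49.02675247192383), (33.86395263671875, 7.466473579406738), 0.24621997773647308)
scene nose 95 ((461.67486572265625, 106.41900634765625), (44.64440155029297, 33.3272705078125), 75.23479461669922)
t 18.68 tcp [0.4597 0.0763 0.2147] xang 87.91 need [-0.118  0.027  6.188  0.092] F [-0.2 -0.2 -0.9] gap 0.0501 q [ 0.76 -0.04 -0.95  1.9  -0.03  1.27 -0.21] sweep xy [ 0.039  -0.0007]
```

```bash
python3 -m jog '{"jaw":[50,50,50,50,50,50],"linear":[[-0.12,0.02,1],[0,0,1],[0,0,1],[0,0,0.7],[0,0,0],[0,0,0]],"yaw":[0.09,0,0,0,0,0]}'; python3 -c "from h import *;go(.036,.06)"
```

```text
t: 19.18
position: [0.4585, 0.0718, 0.1205]
orientation: [-0.002, 0.724, 0.69, -0.001]
wrist_force: [-0.1, -0.6, 0.8]
finger_gap: 0.0502
gripper_force: 0.0
t 19.18 tcp [0.4585 0.0718 0.1205] xang 87.24 need [ 0.066  0.068  2.418 -0.02 ] F [-0.1 -0.6  0.8] gap 0.0502 q [ 0.73  0.1  -0.96  2.01  0.09  1.08 -0.32] sweep xy [ 0.0344 -0.0017]
```

```bash
python3 -m jog '{"jaw":[50,50,50,50,50,50],"linear":[[0.06,0.06,0.8],[0,0,0.8],[0,0,0.4],[0,0,0.3],[0,0,0],[0,0,0]],"yaw":[0,0,0,0,0,0]}'; python3 -c "from h import *;go(.036,.06)"
```

```text
t: 19.68
position: [0.4624, 0.0734, 0.0653]
orientation: [0.0, 0.724, 0.69, 0.0]
wrist_force: [-0.5, -0.5, 0.9]
finger_gap: 0.05
gripper_force: 0.0
t 19.68 tcp [0.4624 0.0734 0.0653] xang 87.23 need [-0.006 -0.084  0.211 -0.023] F [-0.5 -0.5  0.9] gap 0.05 q [ 0.67  0.21 -0.94  2.06  0.2   0.97 -0.43] sweep xy [0.0362 0.0021]
```

```bash
python3 -m jog '{"jaw":[50,50,10,10,10,10,10,10],"linear":[[0,-0.07,0.17],[0,0,0],[0,0,0],[0,0,0],[0,0,0],[0,0,0],[0,0,0],[0,0,0]],"yaw":[0,0,0,0,0,0,0,0]}'; python3 -m jog '{"jaw":[10,10,10,10],"linear":[[0,0,0],[0,0,-0.15],[0,0,-0.25],[0,0,-0.25]],"yaw":[0,0,0,0]}'
```

```text
t: 20.35
position: [0.461, 0.0734, 0.0608]
orientation: [0.0, 0.724, 0.69, 0.001]
wrist_force: [2.1, -0.1, -0.2]
finger_gap: 0.0276
gripper_force: 30.0
t: 20.68
position: [0.4602, 0.0733, 0.0768]
orientation: [-0.0, 0.724, 0.69, 0.0]
wrist_force: [3.0, -0.3, -7.0]
finger_gap: 0.0274
gripper_force: 30.0
```

```bash
python3 -m jog '{"jaw":[10,10,10,10,10,10,10,10],"linear":[[0,0,-0.4],[0,0,-0.4],[0,0,-0.4],[0,0,-0.4],[0,0,-0.4],[0,0,-0.4],[0,0,-0.4],[0,0,-0.4]],"yaw":[0,0,0,0,0,0,0,0]}';python3 -m jog '{"jaw":[10,10,10,10,10,10],"linear":[[0,0,-0.3],[0,0,-0.2],[0,0,0],[0,0,0],[0,0,0],[0,0,0]],"yaw":[0,0,0,0,0,0]}'; python3 - <<'E'
from h import *
p,d=eyes.camera("scene");c=eyes.camera_params("scene");W=cloud("scene",d,c["camera_matrix"],c["pose"])
cv2.imwrite("pics/s9.png",cv2.resize(p[120:420,150:450,::-1],(600,600),interpolation=cv2.INTER_CUBIC));np.save("W.npy",W)
go(.036,.16)
E
```

```text
t: 21.35
position: [0.4602, 0.0734, 0.1578]
orientation: [0.0, 0.724, 0.69, -0.0]
wrist_force: [0.6, -0.3, -4.1]
finger_gap: 0.0274
gripper_force: 30.0
t: 21.85
position: [0.4598, 0.0733, 0.1686]
orientation: [-0.001, 0.724, 0.69, -0.0]
wrist_force: [0.0, 0.4, -4.6]
finger_gap: 0.0278
gripper_force: 30.0
t 21.9 tcp [0.4598 0.0734 0.1686] xang 87.23 need [ 0.001  0.016  0.346 -0.021] F [-0.5 -0.2 -4.9] gap 0.0277 q [ 0.76  0.02 -0.97  1.96  0.02  1.17 -0.26] sweep xy [ 0.036  -0.0004]
```

View pics/s9.png

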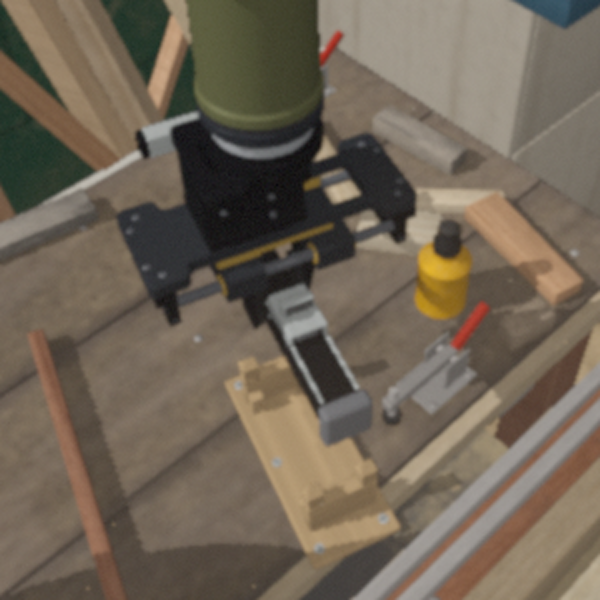

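The sweeper is clear of the cradle, with its pommel at (345,415), the guard forward over the button at (298,310), and the bottle in place. Next I'll check the level, the draw and the guard numerically.

```bash
python3 - <<'E'
from h import *
for n in("top","scene"):
    p,d=eyes.camera(n);c=eyes.camera_params(n);W=cloud(n,d,c["camera_matrix"],c["pose"]).reshape(-1,3)
    for nm,y0,y1,z0,z1 in(("pommel",-.06,-.035,.177,.2),("fin",.015,.045,.203,.22),("handle",-.03,.005,.177,.19),("mag",.24,.3,.17,.2)):
        m=(abs(W[:,0]-.462)<.05)&(W[:,1]>y0)&(W[:,1]<y1)&(W[:,2]>z0)&(W[:,2]<z1)
        if m.sum()>9:print(n,nm,m.sum(),np.median(W[m],0).round(4),"y",np.percentile(W[m][:,1],[3,97]).round(4))
go(.036,.16)
E
```

```text
top mag 769 [0.4667 0.2702 0.1784] y [0.2438 0.2816]
scene pommel 354 [ 0.4526 -0.0476  0.1851] y [-0.0529 -0.0361]
scene fin 123 [0.4564 0.0294 0.2082] y [0.0265 0.0348]
scene handle 480 [ 0.455  -0.0131  0.1826] y [-0.0288  0.0036]
scene mag 228 [0.4451 0.2731 0.178 ] y [0.2647 0.2821]
t 22.0 tcp [0.46   0.0734 0.1688] xang 87.23 need [-0.002  0.01   0.353 -0.022] F [-0.1  0.5 -5.1] gap 0.0279 q [ 0.76  0.02 -0.97  1.96  0.02  1.17 -0.26] sweep xy [ 0.036  -0.0002]
```

```bash
python3 -c "from rig import ticket;print(ticket.hand_in())"
```

```text
the job is handed in; nothing more can be done
None
```

The job is handed in: the arm is holding the sweeper level by its handle, about 10.8 cm above the cradle seat, with the tube locked at its second stop, the guard shut and the bystanders left alone.

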